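Set the mast kit out on its outline mats

TASK

Set the mast kit out for checking: lay the yellow crimping tool, the aluminium tin of lugs, the white pulley and the red lobed knob each on the dark mat that shows its own white silhouette. Each thing should lie flat, centred on its silhouette and covering it, the crimping tool with its jaws at the jaws of the silhouette and the tin lined up with its rectangle, and be left released and still.

Things in the scene. Friction and masses are not known exactly. Their poses are not given: they have to be found in the camera images.
- crimper: Yellow plastic crimping tool lying flat, 170 mm long, 22 mm thick, 0.25 kg. Origin: mid-length on its underside, near the balance point; x along it to the dark steel jaws, y across, z up. Grip the solid yellow body there: 44 mm wide in y, flat parallel sides, x -23 to 35 mm. Two splayed handles to -x, 66 mm over both; jaws 34 then 20 mm wide, to x 85 mm.
- crimper_jaws (a point): Tip of the crimping tool's jaws: 85 mm from its origin along +x, 11 mm above its underside.
- tin: Closed aluminium tin of lugs, a rectangular box with rounded edges and a lid that stays on: 80 mm (x) by 55 mm (y) by 32 mm high, about 0.16 kg. Origin at the centre of its underside, z up. Either end may point either way.
- pulley: White plastic pulley lying flat, axis upright: two flanges 58 mm in diameter and 8 mm thick with a 42 mm groove between, 26 mm high in all, grey bearing in the middle (no open bore), about 0.09 kg. Origin at the centre of its underside, z up along its axis.
- knob: Red plastic spare clamping knob with six round lobes, 48 mm across from lobe to lobe, 24 mm high, brass insert on top, 0.05 kg. Origin at the centre of its underside, z up. Two facing lobes lie on its +y and -y axis, the rest every 60 degrees. Its turn on the mat does not matter.
- crimper_mat: Mat with the silhouette of the crimping tool, mat 186 (x) by 84 mm (y). Fixed flat dark rubber, 5 mm thick, white silhouette on top; origin at the centre of its underside (bench height), z up. The silhouette's middle is at the mat's centre and its jaws point to the mat's +x; its axes match those of the tool laid on it.
- crimper_mat_jaws (a point): Tip of the silhouette's jaws on the crimper mat: 85 mm from the mat's origin along its +x, on its top face.
- tin_mat: Mat with a plain rectangle 80 mm (x) by 55 mm (y) at its centre, mat 110 (x) by 85 mm (y). Fixed flat dark rubber, 5 mm thick, white silhouette on top; origin at the centre of its underside (bench height), z up. 
- pulley_mat: Mat with a round disc 58 mm in diameter with a dark hole in the middle, at its centre, mat 92 mm square. Fixed flat dark rubber, 5 mm thick, white silhouette on top; origin at the centre of its underside (bench height), z up. 
- knob_mat: Mat with a six-lobed shape 48 mm across, at its centre, mat 82 mm square. Fixed flat dark rubber, 5 mm thick, white silhouette on top; origin at the centre of its underside (bench height), z up. 
Mind the look-alikes: they are no part of the job. Leave any turquoise look-alike of the tin_mat alone. What is shaped like the tin but orange is not meant.

How it is judged:
By the outcome, as a careful person would: the job done as asked, in the order asked, and still so for the second after the job is handed in, with the robot touching nothing.
It also fails if it takes over 109 s, if anything falls off the work surface, if the arm or the gripper's body presses on something with over 40 N, if the wrist force passes 120 N, or if a joint passes its speed limit or range.

ROBOT

A 6-joint arm with a two-finger parallel gripper is mounted at the origin on the work surface. World frame = base frame: x ahead of the robot, y to its left, z up, the work surface at z = 0. Lengths are in m, angles in rad, forces in N, time in s.
With the tool pointing down it reaches from about 0.325 to 0.75 m from the base axis. Payload 7.6 kg.
Tool frame: the origin (TCP) lies midway between the tips of the shut fingers; the grasp point (between the pads) lies 19 mm behind it (robot.grip_depth is the distance from the TCP to the grasp point, in m); z points along the fingers, y is the line along which they close (so a half turn about z gives the same grasp; the last joint's range is limited). The gripper opens to 85 mm and grips with 20 to 120 N. Pads are 22 mm wide; open, the fingers measure 114 mm over their backs; the gripper's body (76 mm by 85 mm) begins 54 mm behind the grasp point. The pads swing forward as they close: fully open they stand 13 mm farther back than shut.
Start: joints at [1.238, 0.052, 1.401, -0, 1.689, -0.07], TCP at [0.136, 0.507, 0.231] pointing down, gripper open.
Joint ranges: [-2.9, 2.9], [-0.91, 2.17], [0.12, 2.37], [-1.06, 4.2], [0.26, 2.73], [-2.93, 2.93]. Speed limits (rad/s): [2.57, 2.57, 3.01, 3.14, 3.14, 3.14].

INTERFACE

Orientations are given as [roll, pitch, yaw] about the fixed x, y, z axes, in that order (R = Rz(yaw) Ry(pitch) Rx(roll)).
In Python, from workcell import readout, cams, ticket, robot gives the robot as it stands.
- The arm moves only by the tool send_rows, never from a script. Its argument "rows" is one flat list of numbers, 4 for each row, row after row: the shift along the tool's x, y, z each as a share of 0.5 m, from -1 to 1, then the turn about the tool's z as a share of 90 degrees, from -1 to 1. In form: [dx, dy, dz, yaw, dx, dy, dz, yaw, ...]. A call has 1 to 5 rows; each row is the pose to reach, as a shift and turn from the pose commanded when the call began, along the tool's axes at that moment; what a row does not reach only later rows make up. A row lasts 1/12 s, in which the tool goes at most 41.7 mm and 7.16 degrees, less where a joint would pass 70% of its speed; a pose out of reach is approached as far as the arm can. A call with a number of a shift or a turn outside -1 to 1 is refused whole. A call with a gripper value outside its range is refused whole. "hand" is the opening, from 0 (shut) to 1 (fully open), set as the call begins (left out, the last holds). The fingers move at their own pace and stop on an object; "squeeze" is the grip in N (left out, the last holds). Time passes only in rows, so rows that repeat a pose let the fingers close. It gives the time, the measured TCP pose, the force, the opening and the grip force at its end, in the units of the state.
- readout.observe(): the state, without advancing time (a new reading comes with each control period).
- cams.read_camera(name): name is "scene" or "top" or "wrist"; returns a dict with "pixels" (400x640x3 uint8, red, green, blue), "K" (3x3 intrinsics, pixels), "R" (3x3) and "t" (3): a world point X has camera coordinates R X + t. Camera axes: x right, y down, z forward; pixel columns grow to the right and rows downward; lengths in m; the calibration is good to about 2 mm. A picture is of the moment at which its call begins. There is no depth.
- ticket.job_done(): hands the job in; it is judged then, once.
Trained networks look in the newest picture that a camera, given by its name, has taken for a name from the list of things; names that differ only in an ending like _2 or _b are one class to them, and where a whole thing is asked for, a point or a joint stands for the part that bears it (a point fixed in the world has none). Each returns a list of dicts, best first, with "conf" (0 to 1); they miss things now and then, are a little off and sometimes report something else, mostly with a low value. They report only what shows in the picture. A call takes as long as a camera call. They do not tell look-alikes from the thing itself.
- cams.silhouettes(camera, target): "pixels" (400x640 bool, what is visible of it) and "centre" ([row, column] in pixels, amid what is visible of it).
The state is a dict: "time_s": time; "joints": joint angles; "qvel": joint speeds; "joint_efforts": joint torques, N m; "tool_pos": TCP position; "tool_rot": TCP orientation; "contact_force": force on the tool from outside, world axes, zero at the start; "torque": the same for the moment, N m; "width": opening from 0.0 (shut) to 1.0 (fully open); "grasp_force": force on a finger pad.
Only numpy, scipy, OpenCV 4.12 (cv2) and the standard library are available. Lean on these libraries where they do the work, as an engineer would, in place of code of your own. Each camera call takes 0.05 s, during which the arm holds its last target. There are 200 camera calls.

## Working session

There is one attempt and no reset: what is moved stays moved. The work goes in short steps, Python scripts to look and compute and a tool call to move; the robot and the scene stay as the last step left them, time stands still between calls to the robot, and variables do not carry over. Pictures are saved under pics/ and viewed, at most 18 in all, crops included, and the job is handed in when it is done.

Besides the shell and the picture viewer there is one more tool, called after "Call:" as name(argument=value, ...) on one line, values as JSON. send_rows: Moves the arm, as the interface text tells. Shift numbers are shares of 0.5 m and turn numbers shares of 90 degrees, none past 1 either way. Its arguments: {"type":"object","properties":{"rows":{"type":"array"},"hand":{"type":"number"},"squeeze":{"type":"number"}},"required":["rows"]}

```bash
ls; mkdir -p pics; python3 - <<'E'
from workcell import readout,cams,ticket,robot
import cv2,numpy as np
print(readout.observe()); print([a for a in dir(robot) if a[0]!='_'])
for n in ("scene","top"):
    d=cams.read_camera(n); cv2.imwrite(f"pics/{n}0.png",d["pixels"][...,::-1]); np.savez(f"{n}0.npz",**d)
    print(n,d["K"].tolist(),(-d["R"].T@d["t"]).tolist(), d["R"].tolist())
E
```

```text
pics
{'time_s': 0.0, 'joints': array([ 1.23769029e+00,  5.28215016e-02,  1.40172270e+00,  9.12258883e-06,
        1.68858519e+00, -7.02868472e-02]), 'qvel': array([ 1.58278171e-03,  6.84836439e-04,  6.81226631e-04, -1.84687459e-04,
        2.83609750e-05,  9.30982358e-04]), 'joint_efforts': array([-2.29764533e-03, -3.81678987e+01, -3.60175931e+01, -1.40150660e-04,
        6.45500753e-03, -1.04163394e-05]), 'tool_pos': array([0.13626889, 0.50670058, 0.23048143]), 'tool_rot': array([-3.14006034e+00, -1.16962508e-04,  2.87877444e+00]), 'contact_force': array([ 0.07421863, -0.08056822, -0.26040837]), 'torque': array([ 0.06657844, -0.01683833,  0.00489319]), 'grasp_force': 0.0, 'width': 0.9977326533251407}
['Unreachable', 'grip_depth']
scene [[382.7385233803369, 0.0, 321.3015867441583], [0.0, 382.7385233803369, 199.20284811141343], [0.0, 0.0, 1.0]] [0.8472886437945463, 0.548849175650935, 0.8320538624431961] [[-0.8289121152956596, 0.5593450076878645, -0.00615365669643254], [0.45210198487404657, 0.6634258234772351, -0.596213025701804], [-0.3294062846835536, -0.49699028070799844, -0.8028026908853522]]
top [[512.2834965711874, 0.0, 320.1830501393033], [0.0, 512.2834965711874, 205.44701827080078], [0.0, 0.0, 1.0]] [0.28807118417964417, 0.05281573966600331, 1.439766802770447] [[-0.029571633563795857, -0.9995189072618523, -0.009352674186644953], [-0.9880434361029166, 0.030645984321430963, -0.15109927868429085], [0.1513132078250639, 0.004772595839118049, -0.9884743473993878]]
```

View pics/top0.png

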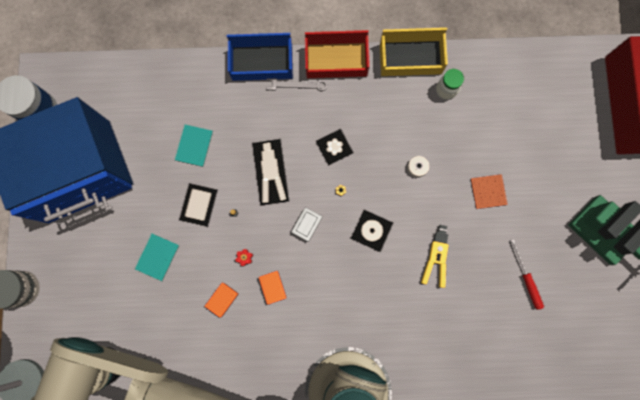

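View pics/scene0.png

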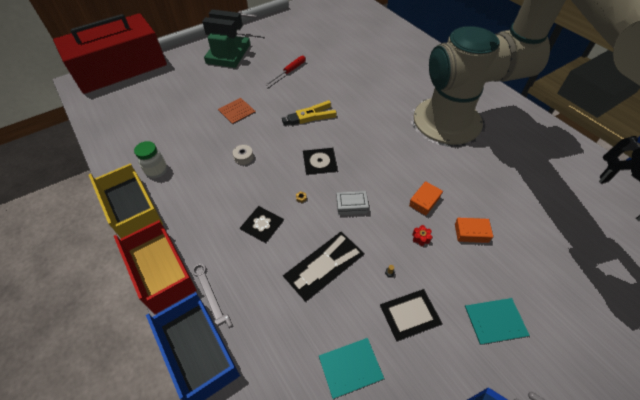

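The top view shows the crimper (437,257) and its mat (270,172), jaws up. The tin is at (306,224) with its mat at (198,205), the pulley at (418,166) with its mat at (372,230), and the red knob at (244,257) with its mat at (335,147). The orange boxes and turquoise mats are decoys. The scene view shows all of these unoccluded.

```bash
cat > h.py <<'E'
from workcell import readout,cams,ticket,robot
import cv2,numpy as np
from scipy.spatial.transform import Rotation as Ro
def ray(d,uv):
    uv=np.atleast_2d(uv).astype(float)
    v=np.c_[uv,np.ones(len(uv))]@np.linalg.inv(d["K"]).T@d["R"]
    return -d["R"].T@d["t"], v/np.linalg.norm(v,axis=1)[:,None]
def plane(d,uv,z):
    c,v=ray(d,uv); return (c+v*((z-c[2])/v[:,2])[:,None])[:,:2]
def tri(obs):  # [(cam,uv)]
    A=np.zeros((3,3));b=np.zeros(3)
    for d,uv in obs:
        c,v=ray(d,uv);P=np.eye(3)-np.outer(v[0],v[0]);A+=P;b+=P@c
    return np.linalg.solve(A,b)
def proj(d,X):
    q=np.atleast_2d(X)@d["R"].T+d["t"]; q=q@d["K"].T; return q[:,:2]/q[:,2:]
def best(cam,name):
    return cams.silhouettes(cam,name)
def rect(d,mask,z):  # centre, long-axis yaw(deg), sizes(mm) of mask laid on plane z
    m=mask.astype(np.uint8)
    c=max(cv2.findContours(m,cv2.RETR_EXTERNAL,cv2.CHAIN_APPROX_NONE)[0],key=cv2.contourArea)[:,0]
    p=plane(d,c,z)
    (x,y),(w,h),a=cv2.minAreaRect((p*1000).astype(np.float32))
    if w<h: a+=90;w,h=h,w
    mo=cv2.moments((p*1e4).astype(np.float32).reshape(-1,1,2))
    return np.array([x,y]).round(1),round((a+90)%180-90,1),(round(w,1),round(h,1)),np.round([mo['m10']/mo['m00']/10,mo['m01']/mo['m00']/10],1)
H=dict(crimper=.022,tin=.032,pulley=.026,knob=.024)
E
python3 - <<'E'
from h import *
D={c:cams.read_camera(c) for c in("top","scene")}
for n in ["crimper","tin","pulley","knob"]:
  for k in (n,n+"_mat"):
    z=H.get(k,.005); o={}
    for c in D:
        for s in best(c,k)[:3]:
            ct=np.array(s["centre"])[::-1]
            print(k,c,round(s["conf"],2),ct.round(1),*rect(D[c],s["pixels"],z))
            o.setdefault(c,ct)
    if len(o)==2: print("   tri",tri([(D[c],o[c]) for c in o]).round(4))
E
```

```text
crimper top 0.6 [438.6 254.6] [ 357.5 -254.4] -8.5 (170.6, 63.6) [ 358.  -261.2]
crimper scene 0.57 [310.3 115.6] [ 364.  -250.4] -11.2 (170.7, 79.6) [ 358.3 -249.7]
   tri [ 0.355  -0.2618  0.0079]
crimper_mat top 0.64 [268.3 172.8] [610.4 199.7] 6.5 (185.8, 84.4) [610.2 200. ]
crimper_mat scene 0.91 [321.1 266.5] [610.6 201. ] 6.7 (190.3, 88.1) [611.4 200.8]
   tri [ 0.6133  0.2024 -0.0041]
tin top 0.91 [220.4 300.1] [254.  334.4] -36.7 (81.0, 56.8) [253.8 334.5]
tin top 0.89 [309.1 224.6] [452.7  99.1] -30.6 (81.3, 56.9) [453.   98.8]
tin top 0.8 [270.4 288.3] [283.2 195.6] 17.5 (79.1, 57.4) [283.7 196. ]
tin scene 0.89 [352.7 205.9] [459.8 107.6] -34.3 (82.2, 76.7) [459.3 106.4]
tin scene 0.61 [423.6 197.7] [293.1 201.5] 20.3 (101.8, 59.3) [293.1 202.3]
tin scene 0.57 [476.3 231.6] [263.3 340.6] -34.6 (90.1, 69.3) [263.1 340.7]
   tri [0.3799 0.2374 0.1333]
tin_mat top 0.97 [198.1 199.9] [521.8 405.7] -14.7 (110.6, 86.0) [521.7 405.6]
tin_mat top 0.86 [194.3 146.7] [695.7 420.2] -14.3 (112.5, 88.0) [695.9 420.5]
tin_mat top 0.7 [156.1 259.2] [376.8 520.9] -24.9 (110.4, 88.1) [377
[... 392 characters left out ...]
 229.7] [433.  -83.8] -26.5 (94.9, 91.8) [433.  -83.7]
pulley_mat scene 0.87 [319.2 157.9] [433.4 -81.1] 62.2 (94.9, 94.6) [434.3 -80.8]
pulley_mat scene 0.74 [308.6 117.8] [ 355.3 -264.5] -10.8 (175.7, 76.5) [ 350.5 -266.7]
   tri [ 0.4328 -0.0868  0.0118]
knob top 0.65 [244.5 257.9] [367.6 273.9] 44.0 (43.4, 38.5) [368.3 273.3]
knob top 0.47 [335.9 149.3] [673.4  13.7] -64.7 (80.1, 79.4) [672.8  13.8]
knob scene 0.51 [422.  236.9] [373.6 279.2] 46.3 (61.0, 43.8) [373.3 279.7]
   tri [0.3658 0.2759 0.0051]
knob_mat top 0.7 [335.5 147.2] [677.8  13.4] -64.7 (82.4, 81.8) [677.2  12.8]
knob_mat scene 0.56 [264.2 223.2] [678.8  15.8] 25.3 (84.8, 84.6) [678.2  16. ]
   tri [0.6742 0.0127 0.0011]
```

```bash
cat >> h.py <<'E'
def plan(wps,start=None):
    """wps: (x,y,z,yawdeg or None); prints one row tuple per <=5-row call"""
    if start is None:
        s=readout.observe(); p=s["tool_pos"].copy(); y=np.degrees(s["tool_rot"][2])
    else: p=np.array(start[:3],float); y=start[3]
    print("start",(p*1000).round(1),round(y,2))
    for w in wps:
        while 1:
            g=np.array(w[:3],float); yt=y if w[3] is None else w[3]
            dy=(yt-y+180)%360-180; d=g-p
            n=max(np.linalg.norm(d)/.2,abs(dy)/34,1e-9)
            f=1/max(1,np.ceil(n)); 
            R=Ro.from_euler("xyz",[np.pi,0,np.radians(y)]).as_matrix()
            l=np.r_[R.T@(d*f)/.5,-dy*f/90].round(4)
            print(l.tolist(),"rows>=",round(5*n*f,1)); p=p+R@l[:3]*.5; y-=l[3]*90
            if f==1: break
        print("  ->",(p*1000).round(1),round(y,2))
E
python3 -c "
from h import *
plan([(.33,.34,.25,172),(.42,.1,.25,172),(.37,-.22,.25,172)])"
```

```text
start [136.4 507.  231.3] 164.94
[-0.2304, -0.111, -0.0187, -0.0392] rows>= 3.2
[-0.2231, -0.1249, -0.0186, -0.0392] rows>= 3.2
  -> [330. 340. 250.] 172.0
[-0.1225, -0.2251, -0.0, -0.0] rows>= 3.2
[-0.1226, -0.2252, -0.0, -0.0] rows>= 3.2
  -> [420. 100. 250.] 172.0
[0.005, -0.3238, -0.0, -0.0] rows>= 4.0
[0.005, -0.3239, -0.0, -0.0] rows>= 4.0
  -> [ 370. -220.  250.] 172.0
```

Call:
send_rows(rows=[-0.23,-0.111,-0.019,-0.039,-0.23,-0.111,-0.019,-0.039,-0.23,-0.111,-0.019,-0.039,-0.23,-0.111,-0.019,-0.039], hand=1)

```text
time_s: 1.33
tool_pos: [0.237, 0.4204, 0.2417]
tool_rot: [3.141, 0.002, 2.935]
contact_force: [0.1, -0.0, -0.8]
width: 1.002
grasp_force: 0.0
```

Call:
send_rows(rows=[-0.223,-0.125,-0.019,-0.039,-0.223,-0.125,-0.019,-0.039,-0.223,-0.125,-0.019,-0.039,-0.223,-0.125,-0.019,-0.039])

```text
time_s: 1.67
tool_pos: [0.3336, 0.3364, 0.251]
tool_rot: [-3.141, 0.002, 2.995]
contact_force: [0.1, -0.1, 0.3]
width: 0.999
grasp_force: 0.0
```

Call:
send_rows(rows=[-0.122,-0.225,0,0,-0.122,-0.225,0,0,-0.122,-0.225,0,0,-0.122,-0.225,0,0])

```text
time_s: 2.0
tool_pos: [0.3761, 0.2155, 0.2505]
tool_rot: [-3.14, 0.001, 2.995]
contact_force: [-1.3, 0.3, 0.1]
width: 1.0
grasp_force: 0.0
```

Call:
send_rows(rows=[-0.122,-0.225,0,0,-0.122,-0.225,0,0,-0.122,-0.225,0,0,-0.122,-0.225,0,0,-0.122,-0.225,0,0])

```text
time_s: 2.42
tool_pos: [0.4195, 0.0987, 0.2502]
tool_rot: [3.141, -0.0, 2.997]
contact_force: [-0.3, -0.0, -0.9]
width: 0.997
grasp_force: 0.0
```

```bash
python3 - <<'E'
from h import *
d=cams.read_camera("wrist"); cv2.imwrite("pics/w1.png",d["pixels"][...,::-1])
s=readout.observe(); print(s["tool_pos"],s["tool_rot"]); R=Ro.from_euler("xyz",s["tool_rot"]).as_matrix()
print("cam in tool",R.T@(-d["R"].T@d["t"]-s["tool_pos"]), "axis",R.T@d["R"][2],d["K"][0,0])
for n in["tin","knob","pulley_mat"]:
  for q in best("wrist",n)[:4]: print(n,q["conf"],np.round(q["centre"]),*rect(d,q["pixels"],H.get(n,.005)))
E
```

```text
[0.41916289 0.10005669 0.25026587] [ 3.14102176e+00 -2.61469445e-04  2.99949353e+00]
cam in tool [ 0.06439266 -0.00235025 -0.1444384 ] axis [-0.25885983 -0.00161233  0.96591355] 281.3283206255924
tin 0.96 [194. 324.] [451.7  98.7] -30.7 (81.4, 54.8) [451.6  98.6]
tin 0.85 [ 21. 498.] [269.  320.4] -35.9 (60.7, 60.6) [275.5 319.3]
tin 0.63 [ 47. 385.] [283.2 193.4] 17.4 (80.2, 59.3) [283.7 193.8]
knob 0.61 [267. 395.] [596.3 194.3] 6.5 (177.1, 80.8) [586.8 181.1]
knob 0.59 [108. 455.] [366.8 270.6] 79.1 (51.8, 47.3) [367.2 270.6]
pulley_mat 0.75 [194. 202.] [432.6 -84.3] 63.5 (94.0, 93.6) [432.5 -84.4]
```

View pics/w1.png

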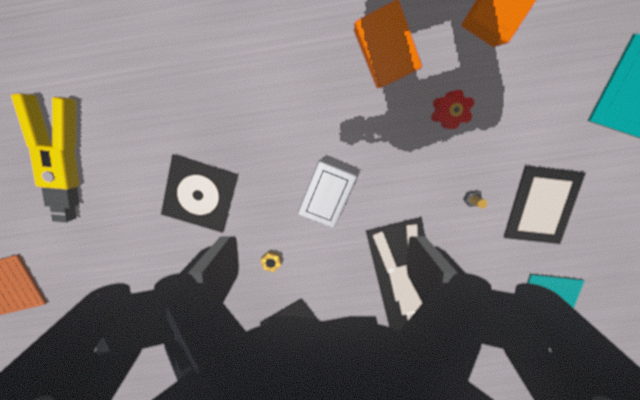

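The wrist view shows the tin at (328,193), pulley mat (200,194), crimper at far left (48,160), knob at (455,108) and tin mat (545,203). The wrist calibration agrees with the top camera to about 1 mm. I'm moving over the crimper.

```bash
python3 -c "
from h import *
plan([(.335,-.25,.22,172)])"
```

```text
start [418.7 101.5 250.3] 172.08
[0.0345, -0.3596, 0.0303, 0.0005] rows>= 4.5
[0.0343, -0.3597, 0.0303, 0.0004] rows>= 4.5
  -> [ 335. -250.  220.] 172.0
```

Call:
send_rows(rows=[0.034,-0.36,0.03,0,0.034,-0.36,0.03,0,0.034,-0.36,0.03,0,0.034,-0.36,0.03,0,0.034,-0.36,0.03,0])

```text
time_s: 3.03
tool_pos: [0.376, -0.0778, 0.2349]
tool_rot: [-3.141, -0.0, 3.001]
contact_force: [0.9, 0.7, -0.1]
width: 0.999
grasp_force: 0.0
```

Call:
send_rows(rows=[0.034,-0.36,0.03,0,0.034,-0.36,0.03,0,0.034,-0.36,0.03,0,0.034,-0.36,0.03,0,0.034,-0.36,0.03,0])

```text
time_s: 3.45
tool_pos: [0.3341, -0.2541, 0.2197]
tool_rot: [-3.141, -0.001, 3.0]
contact_force: [0.6, 0.6, 0.1]
width: 1.0
grasp_force: 0.0
```

```bash
python3 - <<'E'
from h import *
d=cams.read_camera("wrist"); im=d["pixels"].copy()
for n in["crimper","crimper_jaws"]:
  for q in best("wrist",n)[:2]: print(n,q["conf"],np.round(q["centre"]),*rect(d,q["pixels"],.022))
# yellow top-face outline from colour on the plane z=.022
X=np.mgrid[0.25:0.47:.0005,-.34:-.17:.0005]; sh=X.shape[1:]
uv=proj(d,np.c_[X[0].ravel(),X[1].ravel(),np.full(X[0].size,.022)]).astype(np.float32).reshape(*sh,2)
o=cv2.remap(im,uv[...,0],uv[...,1],1); np.save("cr.npy",o)
cv2.imwrite("pics/cr.png",o[::-1,::-1,::-1])
cv2.imwrite("pics/w2.png",np.hstack([cv2.resize(im,(400,250)),cv2.resize(np.ascontiguousarray(o[::-1,::-1]),(340,440))[:250]*1])[...,::-1]) if 0 else cv2.imwrite("pics/w2.png",im[...,::-1])
print(readout.observe()["tool_pos"])
E
```

```text
crimper 0.76 [184. 317.] [ 357.5 -255.7] -8.1 (169.3, 61.7) [ 356.2 -262.8]
crimper_jaws 0.57 [185. 316.] [ 357.7 -256.9] -9.3 (169.1, 62.9) [ 355.4 -262.4]
[ 0.33533571 -0.25122132  0.21999645]
```

View pics/cr.png

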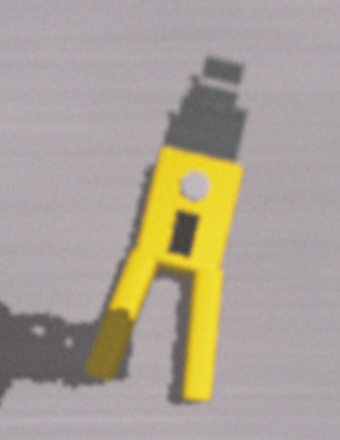

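The rectified crop (0.5 mm/px) shows the body corners at about (160,147), (243,165), (134,257) and (219,272), with the jaw tip at (226,60). That puts the crimper's origin at (0.359,-0.263) with yaw about -12.7°.

```bash
python3 - <<'E'
from h import *
o=np.load("cr.npy")[::-1,::-1].astype(int)
m=((o[...,0]>110)&(o[...,2]<90)&(o[...,1]>80)).astype(np.uint8)
m=cv2.morphologyEx(m,cv2.MORPH_CLOSE,np.ones((21,21)))
# split body by width: refine rectangle by score
from scipy.optimize import minimize
yy,xx=np.mgrid[:o.shape[0],:o.shape[1]]
def sc(p):
    a=np.radians(p[2]);u=(xx-p[0])*np.sin(a)-(yy-p[1])*np.cos(a);v=(xx-p[0])*np.cos(a)+(yy-p[1])*np.sin(a)
    u=u/2;v=v/2; s=lambda t:1/(1+np.exp(-t*2))
    inb=s(35-u)*s(u+15)*s(22-abs(v)); win=(u>-15)&(u<60)&(abs(v)<45)
    return ((inb-m)**2*win).sum()/ win.sum()
r=minimize(sc,[186.3,221.7,12.7],method="Nelder-Mead");p=r.x
print(p,r.fun,"world",.47-p[1]*.0005,-.17-p[0]*.0005)
plan([(.47-p[1]*.0005,-.17-p[0]*.0005,.07,180-p[2]),(.47-p[1]*.0005,-.17-p[0]*.0005,.001,None)])
E
```

```text
[184.49464084 221.37055038  14.47021306] 0.03249790197076517 world 0.3593147248090458 -0.26224732041969046
start [ 335.3 -251.2  220. ] 171.95
[-0.0506, -0.0151, 0.3, 0.0713] rows>= 3.8
  -> [ 359.3 -262.2   70. ] 165.53
[0.0, -0.0, 0.138, -0.0] rows>= 1.7
  -> [ 359.3 -262.2    1. ] 165.53
```

Call:
send_rows(rows=[-0.051,-0.016,0.3,0.06,-0.051,-0.016,0.3,0.06,-0.051,-0.016,0.3,0.06,-0.051,-0.016,0.3,0.06,-0.051,-0.016,0.3,0.06])

```text
time_s: 4.02
tool_pos: [0.3578, -0.2589, 0.0646]
tool_rot: [3.136, -0.009, 2.91]
contact_force: [-0.2, 0.9, 0.0]
width: 0.997
grasp_force: 0.0
```

Call:
send_rows(rows=[0,0,0.06,0,0,0,0.1,0,0,0,0.138,0,0,0,0.138,0,0,0,0.138,0])

```text
time_s: 4.43
tool_pos: [0.3601, -0.2624, 0.0027]
tool_rot: [3.142, 0.001, 2.909]
contact_force: [0.5, -0.6, 1.3]
width: 0.998
grasp_force: 0.0
```

Call:
send_rows(rows=[0,0,0,0,0,0,0,0,0,0,0,0,0,0,0,0,0,0,0,0], hand=0, squeeze=50)

```text
time_s: 4.85
tool_pos: [0.3601, -0.2636, 0.0029]
tool_rot: [-3.141, 0.002, 2.907]
contact_force: [-1.7, 1.9, 7.2]
width: 0.503
grasp_force: 52.8
```

Call:
send_rows(rows=[0,0,0,0,0,0,0,0,0,0,0,0,0,0,0,0,0,0,0,0])

```text
time_s: 5.27
tool_pos: [0.3601, -0.2637, 0.0029]
tool_rot: [-3.141, 0.002, 2.907]
contact_force: [-0.1, 1.9, 6.9]
width: 0.499
grasp_force: 52.8
```

Call:
send_rows(rows=[0,0,-0.1,0,0,0,-0.16,0,0,0,-0.16,0,0,0,-0.16,0,0,0,-0.16,0])

```text
time_s: 5.68
tool_pos: [0.3587, -0.2627, 0.0804]
tool_rot: [3.141, -0.001, 2.907]
contact_force: [-0.0, -0.6, -3.6]
width: 0.505
grasp_force: 53.3
```

```bash
python3 - <<'E'
from h import *
d=cams.read_camera("wrist"); cv2.imwrite("pics/w3.png",d["pixels"][...,::-1])
s=readout.observe();print(s["width"],s["grasp_force"],s["tool_pos"])
E
```

```text
0.5005160061440523 53.26347470283508 [ 0.35834489 -0.26233765  0.07965357]
```

View pics/w3.png

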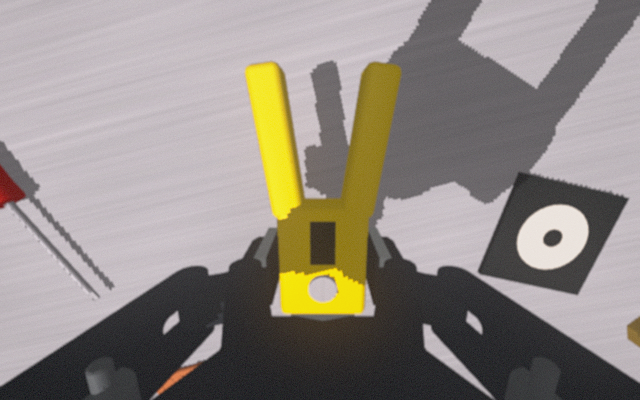

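The crimper is held square to the fingers: handle ends at (263,63) and (382,63), crotch at (325,198), body front at (322,316). Next I'm computing its along-axis offset in the hand and planning the carry.

```bash
python3 - <<'E'
from h import *
d=cams.read_camera("wrist"); s=readout.observe();p=s["tool_pos"];yw=s["tool_rot"][2]
P=plane(d,[(325,198),(263,63),(382,63),(322,316),(280,290),(366,290)],p[2]-.0029+.022)-p[:2]
a=yw-np.pi; 
print((np.c_[P@[np.cos(a),np.sin(a)],P@[-np.sin(a),np.cos(a)]]*1000).round(1))
print(readout.observe()["tool_rot"])
plan([(.43,-.12,.12,None),(.60,.17,.12,186.6)])
E
```

```text
[[-29.1  -0.2]
 [-86.8 -25.8]
 [-86.8  23.2]
 [ 35.   -1.6]
 [ 19.5 -22.9]
 [ 19.6  20.8]]
[ 3.13982512 -0.00322808  2.90704493]
start [ 358.2 -262.2   79.4] 166.56
[-0.0735, 0.3101, -0.0812, -0.0] rows>= 4.1
  -> [ 430. -120.  120.] 166.56
[-0.0979, 0.3215, -0.0, -0.1113] rows>= 4.2
[-0.1524, 0.2996, -0.0, -0.1114] rows>= 4.2
  -> [600. 170. 120.] 186.6
```

```bash
python3 - <<'E'
from h import *
plan([(.47,-.12,.19,172),(.6,.0,.2,180)])
E
```

```text
start [ 358.2 -262.2   79.4] 166.56
[-0.0756, 0.1643, -0.1106, -0.0302] rows>= 2.7
[-0.0834, 0.1606, -0.1106, -0.0302] rows>= 2.7
  -> [ 470. -120.  190.] 172.0
[-0.224, 0.2738, -0.02, -0.0889] rows>= 4.4
  -> [600.  -0. 200.] 180.0
```

Call:
send_rows(rows=[-0.076,0.164,-0.111,-0.03,-0.076,0.164,-0.111,-0.03,-0.076,0.164,-0.111,-0.03,-0.076,0.164,-0.111,-0.03])

```text
time_s: 6.12
tool_pos: [0.4176, -0.19, 0.1384]
tool_rot: [3.141, 0.003, 2.958]
contact_force: [0.6, 0.1, -2.8]
width: 0.501
grasp_force: 53.4
```

Call:
send_rows(rows=[-0.083,0.161,-0.111,-0.03,-0.083,0.161,-0.111,-0.03,-0.083,0.161,-0.111,-0.03,-0.083,0.161,-0.111,-0.03])

```text
time_s: 6.45
tool_pos: [0.4731, -0.1186, 0.1935]
tool_rot: [3.141, 0.002, 3.005]
contact_force: [-0.0, -0.4, -2.2]
width: 0.5
grasp_force: 53.4
```

Call:
send_rows(rows=[-0.224,0.274,-0.02,-0.089,-0.224,0.274,-0.02,-0.089,-0.224,0.274,-0.02,-0.089,-0.224,0.274,-0.02,-0.089,-0.224,0.274,-0.02,-0.089])

```text
time_s: 6.87
tool_pos: [0.6028, 0.0025, 0.1987]
tool_rot: [3.14, -0.004, -3.139]
contact_force: [0.6, -0.5, -3.3]
width: 0.502
grasp_force: 53.3
```

Call:
send_rows(rows=[0,0,0,0])

```text
time_s: 6.95
tool_pos: [0.6016, 0.0008, 0.1987]
tool_rot: [3.141, -0.005, -3.139]
contact_force: [0.3, -1.1, -3.6]
width: 0.504
grasp_force: 53.3
```

```bash
python3 - <<'E'
from h import *
d=cams.read_camera("wrist"); cv2.imwrite("pics/w4.png",d["pixels"][...,::-1])
for n in["crimper_mat","tin_mat","pulley_mat","knob_mat","pulley"]:
  for q in best("wrist",n)[:3]: print(n,q["conf"],np.round(q["centre"]),*rect(d,q["pixels"],H.get(n,.005)))
print(readout.observe()["tool_pos"])
E
```

```text
crimper_mat 0.66 [174. 484.] [611.1 199.7] 6.3 (188.0, 87.1) [610.9 199.3]
crimper_mat 0.4 [ 35. 419.] [448.3 105. ] -32.0 (93.3, 60.6) [450.7 105.8]
tin_mat 0.87 [136. 633.] [546.  357.4] 16.1 (59.1, 25.1) [549.2 362.3]
tin_mat 0.71 [255. 623.] [699.7 383.9] 16.1 (128.0, 59.4) [704.5 395. ]
pulley_mat 0.88 [ 30. 246.] [448.6 -85.2] -89.9 (121.5, 67.3) [443.  -86.1]
pulley_mat 0.71 [200. 325.] [6.409e+02 2.000e-01] 0.1 (334.1, 174.6) [649.9  -0. ]
pulley 0.67 [181. 137.] [ 608.3 -216.1] -79.9 (71.2, 56.5) [ 607.7 -216.7]
[ 0.6003771  -0.00198067  0.20205048]
```

View pics/w4.png

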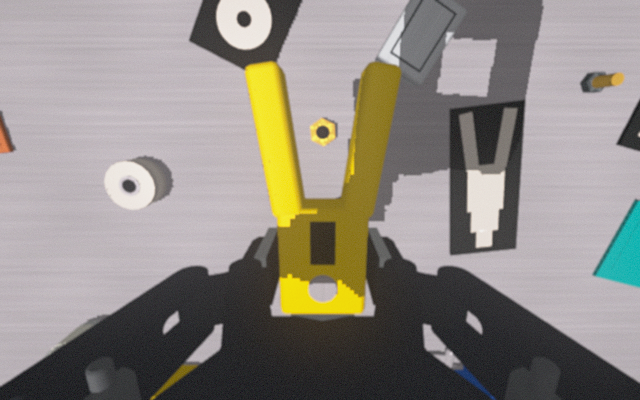

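The wrist view shows the crimper mat at (486,178), jaws toward the bottom (+x) and clear. The measurement agrees with the top camera: (0.611,0.200), yaw 6.4°.

```bash
python3 - <<'E'
from h import *
plan([(.6114,.1998,.1,186.4),(.6114,.1998,.03,None),(.6114,.1998,.009,None)])
E
```

```text
start [600.4  -2.  202.1] 179.88
[-0.0106, 0.2018, 0.1021, -0.0362] rows>= 2.8
[-0.0221, 0.2009, 0.102, -0.0362] rows>= 2.8
  -> [611.4 199.8 100. ] 186.4
[0.0, -0.0, 0.14, -0.0] rows>= 1.8
  -> [611.4 199.8  30. ] 186.4
[0.0, -0.0, 0.042, -0.0] rows>= 0.5
  -> [611.4 199.8   9. ] 186.4
```

Call:
send_rows(rows=[-0.011,0.2,0.1,-0.036,-0.011,0.2,0.1,-0.036,-0.011,0.2,0.1,-0.036,-0.011,0.2,0.1,-0.036])

```text
time_s: 7.58
tool_pos: [0.6045, 0.103, 0.1485]
tool_rot: [3.14, -0.006, -3.082]
contact_force: [-0.6, -0.6, -3.3]
width: 0.502
grasp_force: 53.4
```

Call:
send_rows(rows=[-0.022,0.2,0.1,-0.036,-0.022,0.2,0.1,-0.036,-0.022,0.2,0.1,-0.036,-0.022,0.2,0.1,-0.036])

```text
time_s: 7.92
tool_pos: [0.6097, 0.2033, 0.0986]
tool_rot: [3.141, -0.005, -3.025]
contact_force: [0.3, -0.0, -4.2]
width: 0.501
grasp_force: 53.4
```

Call:
send_rows(rows=[0,0,0.07,0,0,0,0.13,0,0,0,0.13,0,0,0,0.13,0,0,0,0.13,0])

```text
time_s: 8.33
tool_pos: [0.6132, 0.1992, 0.0398]
tool_rot: [3.141, 0.003, -3.03]
contact_force: [-0.1, -0.4, -2.5]
width: 0.502
grasp_force: 53.4
```

```bash
python3 - <<'E'
from h import *
for i in range(4):
    cams.read_camera("top"); s=readout.observe(); print(s["tool_pos"].round(4),np.degrees(s["tool_rot"]).round(2))
plan([(.6114,.1998,.009,186.4)])
E
```

```text
[0.6136 0.1995 0.0406] [ 179.96    0.27 -173.59]
[0.6137 0.1996 0.0407] [ 179.96    0.29 -173.58]
[0.6135 0.1997 0.0403] [ 179.96    0.26 -173.57]
[0.6132 0.1997 0.0398] [ 179.96    0.22 -173.56]
start [613.2 199.7  39.8] -173.56
[0.0035, 0.0005, 0.0616, 0.0004] rows>= 0.8
  -> [611.4 199.8   9. ] -173.6
```

Call:
send_rows(rows=[0.003,0,0.03,0,0.003,0,0.05,0,0.003,0,0.061,0,0.003,0,0.061,0,0.003,0,0.061,0])

```text
time_s: 8.95
tool_pos: [0.6106, 0.1996, 0.0076]
tool_rot: [3.142, 0.0, -3.029]
contact_force: [-3.1, -0.9, 4.0]
width: 0.506
grasp_force: 54.7
```

```bash
python3 - <<'E'
from h import *
for i in range(4):
    cams.read_camera("top"); s=readout.observe(); print(s["tool_pos"].round(4),np.degrees(s["tool_rot"]).round(2),s["contact_force"].round(1))
E
```

```text
[0.6106 0.1996 0.0076] [ 1.8000e+02  1.0000e-02 -1.7354e+02] [-3.6 -1.1  4.8]
[0.6106 0.1996 0.0076] [ 1.8000e+02  1.0000e-02 -1.7354e+02] [-4.3 -2.   4.8]
[0.6106 0.1995 0.0076] [ 1.8000e+02  2.0000e-02 -1.7355e+02] [-4.8 -1.2  5. ]
[0.6106 0.1995 0.0076] [ 1.8000e+02  2.0000e-02 -1.7354e+02] [-4.6 -1.2  4.9]
```

Call:
send_rows(rows=[0,0,0,0,0,0,0,0,0,0,0,0,0,0,0,0,0,0,0,0], hand=1)

```text
time_s: 9.57
tool_pos: [0.6106, 0.1995, 0.0067]
tool_rot: [3.141, 0.0, -3.029]
contact_force: [-0.4, 0.4, -0.0]
width: 0.997
grasp_force: 0.0
```

Call:
send_rows(rows=[0,0,-0.06,0,0,0,-0.14,0,0,0,-0.22,0,0,0,-0.3,0,0,0,-0.3,0])

```text
time_s: 9.98
tool_pos: [0.614, 0.2005, 0.1679]
tool_rot: [3.139, 0.016, -3.029]
contact_force: [0.6, 0.3, 2.2]
width: 0.998
grasp_force: 0.0
```

```bash
python3 - <<'E'
from h import *
plan([(.45,.1,.2,149.5)])
d=cams.read_camera("wrist"); im=d["pixels"]
X=np.mgrid[0.50:0.72:.0005,.12:.28:.0005]; sh=X.shape[1:]
for z,n in((.005,"a"),(.027,"b")):
  uv=proj(d,np.c_[X[0].ravel(),X[1].ravel(),np.full(X[0].size,z)]).astype(np.float32).reshape(*sh,2)
  o=cv2.remap(im,uv[...,0],uv[...,1],1)[::-1,::-1,::-1]; cv2.imwrite(f"pics/c5{n}.png",o)
cv2.imwrite("pics/c5.png",np.hstack([cv2.imread("pics/c5a.png"),cv2.imread("pics/c5b.png")]))
E
```

```text
start [614.  200.5 167.9] -173.54
[0.1743, -0.0814, -0.0321, 0.2053] rows>= 2.7
[0.1394, -0.1324, -0.0321, 0.2053] rows>= 2.7
  -> [450. 100. 200.] -210.5
```

View pics/c5.png

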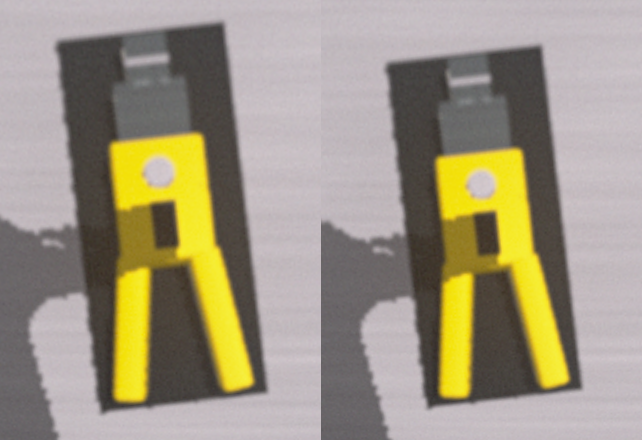

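The crimper lies on its mat with jaws at the right end. The crops suggest it may sit 2–3 mm toward the handles, so I'm measuring that once settled, from two cameras.

```bash
cat >> h.py <<'E'
def crfit(d,z,x0,y0,yaw0,dbg=False):
    """fit the yellow body rectangle (x -23..35, 44 wide) at plane z; returns origin mm, yaw deg"""
    from scipy.optimize import minimize
    g=np.arange(-.08,.08,.0005); U,V=np.meshgrid(g,g,indexing="ij")
    uv=proj(d,np.c_[(x0+U).ravel(),(y0+V).ravel(),np.full(U.size,z)]).astype(np.float32).reshape(*U.shape,2)
    o=cv2.remap(d["pixels"],uv[...,0],uv[...,1],1).astype(float)
    m=((o[...,0]-o[...,2])>45).astype(np.uint8); m=cv2.morphologyEx(m,cv2.MORPH_CLOSE,np.ones((5,5)))
    # fill hole/screw
    hl=cv2.floodFill(m.copy(),None,(0,0),2)[1]; m=(hl!=2).astype(float)
    s=lambda t:1/(1+np.exp(-np.clip(t*2e3,-40,40)))
    def f(p):
        a=np.radians(p[2]); A=U-p[0]/1e3; B=V-p[1]/1e3
        u=A*np.cos(a)+B*np.sin(a); v=-A*np.sin(a)+B*np.cos(a)
        r=s(.035-u)*s(u+.015)*s(.022-abs(v)); w=(u>-.015)&(u<.06)&(abs(v)<.04)
        return ((r-m)**2*w).sum()/w.sum()
    r=min((minimize(f,[a,b,yaw0],method="Nelder-Mead",options=dict(initial_simplex=np.array([[a,b,yaw0],[a+4,b,yaw0],[a,b+4,yaw0],[a,b,yaw0+3]]))) for a in(-3,3) for b in(-3,3)),key=lambda r:r.fun)
    return (np.array([x0,y0])*1e3+r.x[:2]).round(1),round(r.x[2],1),round(r.fun,3)
def matrect(d,quad0):
    """dark mat by threshold on plane z=.005 around (x,y) with half-size"""
    x0,y0,h=quad0; g=np.arange(-h,h,.0005); U,V=np.meshgrid(g,g,indexing="ij")
    return U,V
E
python3 - <<'E'
from h import *
for c in("wrist","top","scene"):
    d=cams.read_camera(c)
    print(c,"crimper",crfit(d,.027,.611,.2,6.4))
    for q in best(c,"crimper_mat")[:1]: print("  mat",q["conf"],*rect(d,cv2.morphologyEx(q["pixels"].astype(np.uint8),cv2.MORPH_CLOSE,np.ones((15,15))),.005))
print(readout.observe()["tool_pos"])
E
```

```text
wrist crimper (array([609.5, 197.7]), np.float64(6.5), np.float64(0.012))
  mat 0.97 [610.7 199.7] 6.6 (187.8, 85.8) [599.  198.4]
top crimper (array([615.6, 202.6]), np.float64(-10.3), np.float64(0.099))
  mat 0.64 [623.3 232. ] -0.6 (26.5, 11.5) [622.1 233.2]
scene crimper (array([610. , 202.4]), np.float64(5.9), np.float64(0.054))
  mat 0.68 [611.9 200.9] 5.3 (183.4, 83.7) [618.  203.6]
[0.60979403 0.1993218  0.15471905]
```

```bash
python3 - <<'E'
from h import *
plan([(.44,.105,.18,149.3)])
E
```

```text
start [609.8 199.3 154.7] -173.55
[0.1793, -0.0746, -0.0253, 0.2064] rows>= 2.7
[0.1462, -0.1279, -0.0253, 0.2064] rows>= 2.7
  -> [440. 105. 180.] -210.7
```

Call:
send_rows(rows=[0.179,-0.075,-0.025,0.206,0.179,-0.075,-0.025,0.206,0.179,-0.075,-0.025,0.206,0.179,-0.075,-0.025,0.206])

```text
time_s: 10.67
tool_pos: [0.5236, 0.151, 0.1687]
tool_rot: [-3.141, -0.002, 2.926]
contact_force: [-0.0, -0.3, 0.2]
width: 0.998
grasp_force: 0.0
```

Call:
send_rows(rows=[0.146,-0.128,-0.025,0.206,0.146,-0.128,-0.025,0.206,0.146,-0.128,-0.025,0.206,0.146,-0.128,-0.025,0.206,0.146,-0.128,-0.025,0.206])

```text
time_s: 11.08
tool_pos: [0.4415, 0.105, 0.1819]
tool_rot: [3.141, 0.001, 2.609]
contact_force: [-0.1, -0.7, -0.2]
width: 1.002
grasp_force: 0.0
```

```bash
python3 - <<'E'
from h import *
d=cams.read_camera("top"); cv2.imwrite("pics/t6.png",cv2.resize(d["pixels"][100:260,150:430,::-1],(784,448),interpolation=cv2.INTER_CUBIC))
print("crimper",crfit(d,.027,.61,.2,6.4))
d=cams.read_camera("wrist")
for q in best("wrist","tin")[:2]: print(q["conf"],np.round(q["centre"]),*rect(d,q["pixels"],.032))
print(readout.observe()["tool_pos"])
E
```

```text
crimper (array([610.8, 199.6]), np.float64(6.3), np.float64(0.044))
0.74 [ 16. 329.] [313.4 184.5] 59.5 (73.1, 36.4) [309.9 189.4]
0.69 [191. 320.] [452.  99.] -30.5 (81.4, 54.7) [451.9  99.1]
[0.44175875 0.10533316 0.18147443]
```

View pics/t6.png

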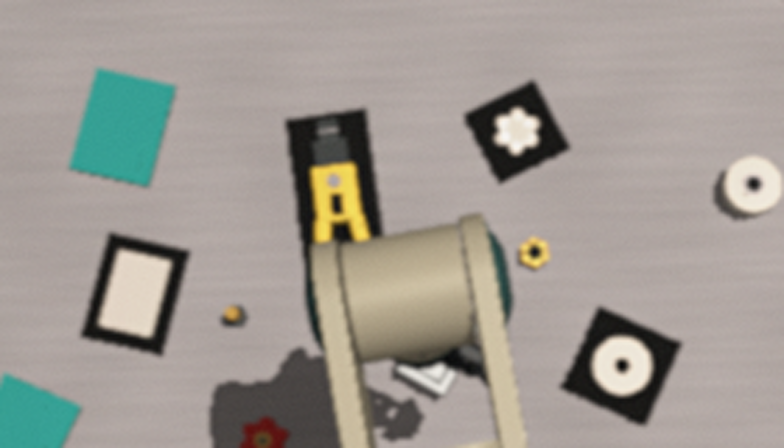

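The top view shows the crimper in place on its mat, with the fit agreeing with the mat centre within about 0.5 mm. The tin is confirmed at (0.452,0.099), yaw -30.5°.

```bash
python3 - <<'E'
from h import *
plan([(.452,.099,.07,149.5),(.452,.099,.008,None),(.452,.099,.1,None),(.52,.24,.16,None)])
E
```

```text
start [441.8 105.3 181.5] 149.5
[-0.0241, -0.0005, 0.2229, 0.0] rows>= 2.8
  -> [452.  99.  70.] 149.5
[0.0, -0.0, 0.124, -0.0] rows>= 1.6
  -> [452.  99.   8.] 149.5
[0.0, -0.0, -0.184, -0.0] rows>= 2.3
  -> [452.  99. 100.] 149.5
[0.026, 0.312, -0.12, -0.0] rows>= 4.2
  -> [520. 240. 160.] 149.5
```

Call:
send_rows(rows=[-0.024,0,0.223,0,-0.024,0,0.223,0,-0.024,0,0.223,0,-0.024,0,0.223,0])

```text
time_s: 11.57
tool_pos: [0.448, 0.0984, 0.0636]
tool_rot: [-3.134, -0.01, 2.608]
contact_force: [-0.9, -0.1, -0.8]
width: 1.0
grasp_force: 0.0
```

Call:
send_rows(rows=[0,0,0.06,0,0,0,0.1,0,0,0,0.124,0,0,0,0.124,0,0,0,0.124,0])

```text
time_s: 11.98
tool_pos: [0.4522, 0.0992, 0.0094]
tool_rot: [3.141, 0.0, 2.608]
contact_force: [-0.2, 0.1, 0.3]
width: 1.001
grasp_force: 0.0
```

Call:
send_rows(rows=[0,0,0,0,0,0,0,0,0,0,0,0,0,0,0,0,0,0,0,0], hand=0, squeeze=40)

```text
time_s: 12.4
tool_pos: [0.4525, 0.099, 0.01]
tool_rot: [3.139, 0.002, 2.607]
contact_force: [-1.5, -0.1, 5.3]
width: 0.638
grasp_force: 42.7
```

Call:
send_rows(rows=[0,0,0,0,0,0,0,0,0,0,0,0])

```text
time_s: 12.65
tool_pos: [0.4525, 0.099, 0.0101]
tool_rot: [3.139, 0.002, 2.607]
contact_force: [-0.0, 0.2, 6.0]
width: 0.637
grasp_force: 42.7
```

Call:
send_rows(rows=[0,0,-0.06,0,0,0,-0.14,0,0,0,-0.184,0,0,0,-0.184,0,0,0,-0.184,0])

```text
time_s: 13.07
tool_pos: [0.4522, 0.0989, 0.1019]
tool_rot: [3.139, 0.003, 2.607]
contact_force: [0.3, -0.2, -2.1]
width: 0.631
grasp_force: 43.5
```

Call:
send_rows(rows=[0.026,0.312,-0.12,0,0.026,0.312,-0.12,0,0.026,0.312,-0.12,0,0.026,0.312,-0.12,0,0.026,0.312,-0.12,0])

```text
time_s: 13.48
tool_pos: [0.5212, 0.2448, 0.1608]
tool_rot: [3.139, 0.0, 2.611]
contact_force: [1.7, -0.3, -0.7]
width: 0.635
grasp_force: 43.6
```

Call:
send_rows(rows=[0,0,0,0])

```text
time_s: 13.57
tool_pos: [0.5194, 0.241, 0.1585]
tool_rot: [-3.14, -0.002, 2.61]
contact_force: [-0.2, -1.0, -1.7]
width: 0.633
grasp_force: 43.6
```

```bash
python3 - <<'E'
from h import *
d=cams.read_camera("wrist"); cv2.imwrite("pics/w7.png",d["pixels"][...,::-1])
s=readout.observe();p=s["tool_pos"];print(p,s["tool_rot"],s["grasp_force"])
for n,z in[("tin_mat",.005),("tin",p[2]-.008+.032)]:
  for q in best("wrist",n)[:3]: print(n,q["conf"],np.round(q["centre"]),*rect(d,q["pixels"],z))
E
```

```text
[0.5187758  0.2396198  0.15799795] [-3.13839338e+00 -2.19534255e-03  2.60817193e+00] 43.560487031936646
tin_mat 0.72 [296. 378.] [681.5 226.6] -27.6 (40.8, 9.8) [682.5 225.1]
tin_mat 0.68 [ 98. 467.] [521.8 406.4] -14.0 (111.3, 87.5) [521.6 406.1]
tin_mat 0.65 [229. 539.] [695.9 420.3] -14.8 (112.8, 88.0) [695.8 420.4]
tin 0.88 [243. 321.] [514.8 242.5] -30.4 (76.2, 53.9) [514.3 242.7]
tin 0.67 [ 26. 272.] [424.2 272.6] 59.5 (21.4, 18.9) [423.7 273.3]
tin 0.57 [ 13. 160.] [400.4 237.5] 59.5 (31.8, 13.6) [399.1 238.8]
```

View pics/w7.png

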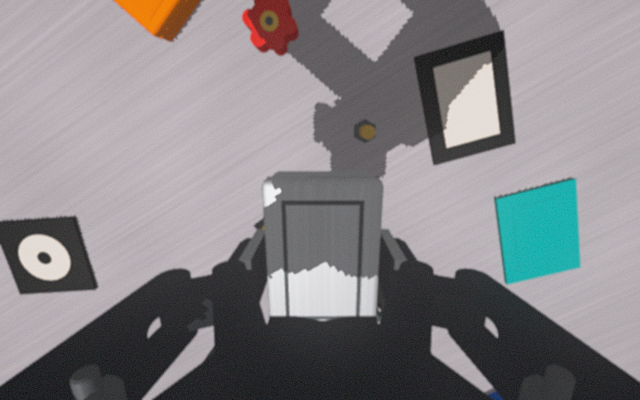

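The tin is held square. Its mat, the one with the white rectangle, is at (465,97) in the wrist view and measures (0.522,0.406), yaw -14.5°.

```bash
python3 - <<'E'
from h import *
plan([(.5219,.4062,.09,165.5),(.5219,.4062,.03,None)])
E
```

```text
start [518.6 238.5 158.3] 149.33
[0.1654, 0.2919, 0.1367, -0.1797] rows>= 4.5
  -> [521.9 406.2  90. ] 165.5
[0.0, -0.0, 0.12, -0.0] rows>= 1.5
  -> [521.9 406.2  30. ] 165.5
```

Call:
send_rows(rows=[0.165,0.292,0.137,-0.18,0.165,0.292,0.137,-0.18,0.165,0.292,0.137,-0.18,0.165,0.292,0.137,-0.18,0.165,0.292,0.137,-0.18])

```text
time_s: 14.13
tool_pos: [0.5206, 0.4094, 0.0876]
tool_rot: [-3.139, -0.004, 2.892]
contact_force: [-1.2, 0.1, -2.0]
width: 0.634
grasp_force: 43.6
```

Call:
send_rows(rows=[0,0,0.06,0,0,0,0.11,0,0,0,0.11,0,0,0,0.11,0,0,0,0.11,0])

```text
time_s: 14.55
tool_pos: [0.5237, 0.4068, 0.0385]
tool_rot: [3.14, 0.001, 2.889]
contact_force: [0.8, 0.2, -0.7]
width: 0.633
grasp_force: 43.6
```

Call:
send_rows(rows=[0,0,0,0,0,0,0,0,0,0,0,0])

```text
time_s: 14.8
tool_pos: [0.5237, 0.4075, 0.0386]
tool_rot: [3.14, 0.002, 2.889]
contact_force: [0.2, -0.5, -1.3]
width: 0.634
grasp_force: 43.6
```

```bash
python3 - <<'E'
from h import *
plan([(.5219,.4062,.0155,165.5)])
E
```

```text
start [523.7 407.5  38.6] 165.55
[0.0028, -0.0035, 0.0462, 0.0006] rows>= 0.6
  -> [521.9 406.2  15.5] 165.5
```

Call:
send_rows(rows=[0.003,-0.003,0.02,0,0.003,-0.003,0.035,0,0.003,-0.003,0.046,0,0.003,-0.003,0.046,0,0.003,-0.003,0.046,0])

```text
time_s: 15.22
tool_pos: [0.5209, 0.4061, 0.0147]
tool_rot: [-3.141, -0.0, 2.89]
contact_force: [-6.5, -4.3, 9.5]
width: 0.633
grasp_force: 45.3
```

Call:
send_rows(rows=[0,0,0,0,0,0,0,0,0,0,0,0])

```text
time_s: 15.47
tool_pos: [0.5209, 0.4061, 0.0148]
tool_rot: [-3.141, -0.0, 2.89]
contact_force: [-5.4, -4.0, 9.3]
width: 0.633
grasp_force: 45.3
```

Call:
send_rows(rows=[-0.002,0,-0.002,0,-0.002,0,-0.002,0,-0.002,0,-0.002,0])

```text
time_s: 15.72
tool_pos: [0.522, 0.406, 0.0148]
tool_rot: [-3.142, -0.0, 2.89]
contact_force: [-2.1, -1.1, 3.4]
width: 0.631
grasp_force: 44.7
```

Call:
send_rows(rows=[0,0,0,0,0,0,0,0,0,0,0,0,0,0,0,0,0,0,0,0], hand=1)

```text
time_s: 16.13
tool_pos: [0.5221, 0.4059, 0.0145]
tool_rot: [-3.141, -0.0, 2.89]
contact_force: [0.5, 0.4, 0.4]
width: 0.999
grasp_force: 0.0
```

Call:
send_rows(rows=[0,0,-0.06,0,0,0,-0.14,0,0,0,-0.22,0,0,0,-0.3,0,0,0,-0.3,0])

```text
time_s: 16.55
tool_pos: [0.5249, 0.4079, 0.1762]
tool_rot: [3.129, 0.011, 2.89]
contact_force: [0.3, 0.2, 2.0]
width: 1.002
grasp_force: 0.0
```

Call:
send_rows(rows=[0,0,0,0,0,0,0,0,0,0,0,0])

```text
time_s: 16.8
tool_pos: [0.5215, 0.4055, 0.1626]
tool_rot: [-3.139, -0.002, 2.89]
contact_force: [-0.5, -0.0, -1.1]
width: 1.004
grasp_force: 0.0
```

```bash
python3 - <<'E'
from h import *
d=cams.read_camera("wrist"); cv2.imwrite("pics/w8.png",d["pixels"][...,::-1])
for n,z in[("tin_mat",.005),("tin",.037)]:
  for q in best("wrist",n)[:2]: print(n,q["conf"],np.round(q["centre"]),*rect(d,cv2.morphologyEx(q["pixels"].astype(np.uint8),cv2.MORPH_CLOSE,np.ones((9,9))),z))
plan([(.52,.2,.18,None),(.53,-.08,.18,None),(.59,-.215,.18,None)])
E
```

```text
tin_mat 0.79 [145. 329.] [521.8 406.1] -14.7 (110.0, 85.4) [509.  411.8]
tin_mat 0.6 [ 30. 400.] [396.8 512.4] 65.2 (85.6, 66.8) [400.6 512.6]
tin 0.83 [186. 319.] [521.4 404.8] -14.4 (80.1, 54.7) [521.7 404.7]
tin 0.65 [20. 44.] [322.9 211.8] 75.5 (78.6, 35.2) [319.6 211.7]
start [521.7 405.6 163. ] 165.57
[-0.0496, -0.1996, -0.017, -0.0] rows>= 2.6
[-0.0497, -0.1995, -0.0171, -0.0] rows>= 2.6
  -> [520. 200. 180.] 165.57
[-0.0794, -0.2687, 0.0, -0.0] rows>= 3.5
[-0.0795, -0.2687, 0.0, -0.0] rows>= 3.5
  -> [530. -80. 180.] 165.57
[-0.1834, -0.2316, 0.0, -0.0] rows>= 3.7
  -> [ 590. -215.  180.] 165.57
```

View pics/w8.png

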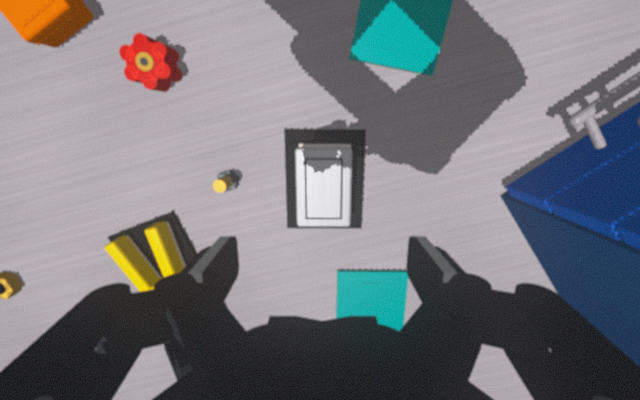

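The tin sits centred and aligned on its mat at (325,180), within about 1 mm. Next is the pulley.

Call:
send_rows(rows=[-0.1,-0.38,-0.034,0,-0.1,-0.38,-0.034,0,-0.1,-0.38,-0.034,0,-0.1,-0.38,-0.034,0,-0.1,-0.38,-0.034,0])

```text
time_s: 17.37
tool_pos: [0.5228, 0.2066, 0.1814]
tool_rot: [-3.141, -0.001, 2.889]
contact_force: [0.7, 0.2, 0.0]
width: 0.999
grasp_force: 0.0
```

Call:
send_rows(rows=[-0.083,-0.288,0,0,-0.083,-0.288,0,0,-0.083,-0.288,0,0,-0.083,-0.288,0,0,-0.083,-0.288,0,0])

```text
time_s: 17.78
tool_pos: [0.5274, 0.0552, 0.1812]
tool_rot: [-3.14, -0.001, 2.884]
contact_force: [0.5, -0.6, -0.1]
width: 1.001
grasp_force: 0.0
```

Call:
send_rows(rows=[-0.176,-0.268,0,0,-0.176,-0.268,0,0,-0.176,-0.268,0,0,-0.176,-0.268,0,0,-0.176,-0.268,0,0])

```text
time_s: 18.2
tool_pos: [0.58, -0.0971, 0.1804]
tool_rot: [-3.14, -0.001, 2.885]
contact_force: [-0.3, -0.4, -0.6]
width: 0.997
grasp_force: 0.0
```

Call:
send_rows(rows=[-0.083,-0.229,0,0,-0.083,-0.229,0,0,-0.083,-0.229,0,0,-0.083,-0.229,0,0,-0.083,-0.229,0,0])

```text
time_s: 18.62
tool_pos: [0.5908, -0.2143, 0.1805]
tool_rot: [3.141, -0.002, 2.887]
contact_force: [0.2, 0.6, -0.2]
width: 0.999
grasp_force: 0.0
```

```bash
python3 - <<'E'
from h import *
d=cams.read_camera("wrist"); print(readout.observe()["tool_pos"])
for n,z in[("pulley",.026),("pulley_mat",.005)]:
  for q in best("wrist",n)[:2]: print(n,q["conf"],np.round(q["centre"]),*rect(d,q["pixels"],z))
plan([(.608,-.2195,.1,None),(.608,-.2195,.007,None)])
E
```

```text
[ 0.59097186 -0.21290387  0.18082116]
pulley 0.79 [198. 320.] [ 607.9 -222.7] -14.6 (60.7, 57.7) [ 608.3 -222.3]
pulley 0.24 [200. 529.] [668.1  -0.9] 25.6 (80.6, 79.1) [667.9  -1. ]
start [ 591.2 -211.7  181.5] 165.66
[-0.0364, -0.0067, 0.1629, -0.0] rows>= 2.1
  -> [ 608.  -219.5  100. ] 165.66
[-0.0, -0.0, 0.186, -0.0] rows>= 2.3
  -> [ 608.  -219.5    7. ] 165.66
```

Call:
send_rows(rows=[-0.037,-0.008,0.163,0,-0.037,-0.008,0.163,0,-0.037,-0.008,0.163,0,-0.037,-0.008,0.163,0,-0.037,-0.008,0.163,0])

```text
time_s: 19.18
tool_pos: [0.6087, -0.221, 0.1027]
tool_rot: [-3.141, 0.002, 2.891]
contact_force: [-0.3, 0.5, 0.7]
width: 0.997
grasp_force: 0.0
```

```bash
python3 - <<'E'
from h import *
for i in range(2):
  d=cams.read_camera("wrist"); print(readout.observe()["tool_pos"])
  for q in best("wrist","pulley")[:1]: print(q["conf"],np.round(q["centre"]),*rect(d,q["pixels"],.026))
plan([(.608,-.2205,.007,None)])
E
```

```text
[ 0.60920317 -0.2214216   0.10392648]
0.72 [199. 325.] [ 609.2 -222.3] 30.8 (58.7, 58.6) [ 608.7 -222.2]
[ 0.60916928 -0.22179356  0.10395554]
0.9 [197. 324.] [ 608.4 -222.3] -14.4 (59.1, 56.2) [ 608.7 -222.3]
start [ 609.  -221.8  103.4] 165.59
[0.0025, 0.0021, 0.1928, -0.0] rows>= 2.4
  -> [ 608.  -220.5    7. ] 165.59
```

Call:
send_rows(rows=[0.001,0,0.08,0,0.001,0,0.15,0,0.001,0,0.191,0,0.001,0,0.191,0,0.001,0,0.191,0])

```text
time_s: 19.8
tool_pos: [0.6074, -0.2215, 0.0053]
tool_rot: [3.141, -0.0, 2.89]
contact_force: [0.6, -0.5, 0.9]
width: 0.997
grasp_force: 0.0
```

Call:
send_rows(rows=[0,0,0,0,0,0,0,0,0,0,0,0,0,0,0,0,0,0,0,0], hand=0, squeeze=35)

```text
time_s: 20.22
tool_pos: [0.6091, -0.2223, 0.0083]
tool_rot: [-3.141, 0.005, 2.89]
contact_force: [-1.2, -0.4, 6.3]
width: 0.662
grasp_force: 36.3
```

Call:
send_rows(rows=[0,0,0,0,0,0,0,0,0,0,0,0])

```text
time_s: 20.47
tool_pos: [0.6092, -0.2223, 0.0083]
tool_rot: [-3.141, 0.005, 2.89]
contact_force: [-0.9, 0.5, 6.4]
width: 0.664
grasp_force: 36.3
```

Call:
send_rows(rows=[0,0,-0.06,0,0,0,-0.14,0,0,0,-0.22,0,0,0,-0.25,0,0,0,-0.25,0])

```text
time_s: 20.88
tool_pos: [0.6102, -0.2227, 0.1381]
tool_rot: [-3.14, 0.013, 2.89]
contact_force: [0.4, -0.5, -0.4]
width: 0.663
grasp_force: 37.9
```

Call:
send_rows(rows=[0,0,0,0,0,0,0,0])

```text
time_s: 21.05
tool_pos: [0.6069, -0.2213, 0.1285]
tool_rot: [3.141, -0.002, 2.89]
contact_force: [1.2, -0.2, -0.9]
width: 0.659
grasp_force: 37.9
```

```bash
python3 - <<'E'
from h import *
d=cams.read_camera("wrist"); cv2.imwrite("pics/w9.png",d["pixels"][...,::-1])
s=readout.observe();p=s["tool_pos"];print(p,s["width"],s["grasp_force"])
for n,z in[("pulley",p[2]-.008+.026),("pulley_mat",.005),("knob_mat",.005)]:
  for q in best("wrist",n)[:2]: print(n,q["conf"],np.round(q["centre"]),*rect(d,q["pixels"],z))
plan([(.433,-.084,.1,None)])
E
```

```text
[ 0.6066159  -0.221218    0.12776326] 0.6542132897172135 37.9154509305954
pulley 0.86 [248. 324.] [ 605.5 -222. ] -14.4 (63.8, 57.3) [ 606.1 -222.3]
pulley_mat 0.81 [  6. 451.] [481.5 -91.2] 75.6 (66.1, 13.3) [481.9 -81.2]
knob_mat 0.56 [196. 570.] [678.2  13.2] 24.5 (86.6, 84.4) [678.2  12.8]
start [ 606.8 -221.3  127.9] 165.57
[0.2026, 0.0897, 0.0279, -0.0] rows>= 2.8
[0.2025, 0.0896, 0.028, -0.0] rows>= 2.8
  -> [433. -84. 100.] 165.57
```

View pics/w9.png

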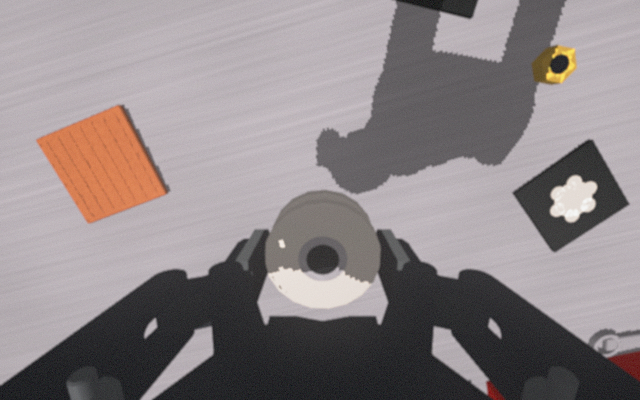

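The pulley is held level with its bearing at (322,258). The knob mat shows at (572,198), measuring (0.678,0.013).

```bash
python3 - <<'E'
from h import *
d=cams.read_camera("wrist"); s=readout.observe();p=s["tool_pos"];a=s["tool_rot"][2]
q=plane(d,(322.5,258),p[2]-.0083+.026)[0]-p[:2]; print("tool x off mm",1000*(q@[np.cos(a),np.sin(a)]),1000*(q@[np.sin(a),-np.cos(a)]))
plan([(.4328,-.0841,.1,None),(.4328,-.0841,.03,None)])
E
```

```text
tool x off mm -1.779244277229095 -1.2323531453727217
start [ 607.  -221.4  128.3] 165.57
[0.2029, 0.0895, 0.0283, -0.0] rows>= 2.8
[0.2029, 0.0896, 0.0283, -0.0] rows>= 2.8
  -> [432.8 -84.1 100. ] 165.57
[-0.0, -0.0, 0.14, -0.0] rows>= 1.8
  -> [432.8 -84.1  30. ] 165.57
```

Call:
send_rows(rows=[0.203,0.09,0.028,0,0.203,0.09,0.028,0,0.203,0.09,0.028,0,0.203,0.09,0.028,0])

```text
time_s: 21.63
tool_pos: [0.5157, -0.1493, 0.1125]
tool_rot: [3.14, -0.008, 2.892]
contact_force: [0.8, 0.1, -1.3]
width: 0.662
grasp_force: 37.9
```

Call:
send_rows(rows=[0.203,0.09,0.028,0,0.203,0.09,0.028,0,0.203,0.09,0.028,0,0.203,0.09,0.028,0,0.203,0.09,0.028,0])

```text
time_s: 22.05
tool_pos: [0.4329, -0.0834, 0.1017]
tool_rot: [-3.142, 0.0, 2.891]
contact_force: [-0.4, 0.1, -1.7]
width: 0.659
grasp_force: 37.9
```

Call:
send_rows(rows=[0,0,0.07,0,0,0,0.14,0,0,0,0.14,0,0,0,0.14,0,0,0,0.14,0])

```text
time_s: 22.47
tool_pos: [0.4349, -0.0845, 0.0337]
tool_rot: [-3.142, 0.002, 2.889]
contact_force: [0.7, 1.1, -0.3]
width: 0.66
grasp_force: 38.1
```

Call:
send_rows(rows=[0,0,0,0,0,0,0,0])

```text
time_s: 22.63
tool_pos: [0.4348, -0.0844, 0.0339]
tool_rot: [-3.142, 0.004, 2.89]
contact_force: [1.0, -0.5, -0.8]
width: 0.658
grasp_force: 38.1
```

```bash
python3 - <<'E'
from h import *
plan([(.4328,-.0841,.0135,None)])
E
```

```text
start [434.8 -84.4  33.9] 165.57
[0.004, -0.0005, 0.0408, -0.0] rows>= 0.5
  -> [432.8 -84.1  13.5] 165.57
```

Call:
send_rows(rows=[0.002,0,0.02,0,0.002,0,0.03,0,0.002,0,0.041,0,0.002,0,0.041,0,0.002,0,0.041,0])

```text
time_s: 23.05
tool_pos: [0.4323, -0.0836, 0.0121]
tool_rot: [-3.142, -0.001, 2.89]
contact_force: [-6.9, 1.0, 12.3]
width: 0.663
grasp_force: 40.0
```

Call:
send_rows(rows=[0,0,0,0,0,0,0,0])

```text
time_s: 23.22
tool_pos: [0.4323, -0.0835, 0.0121]
tool_rot: [3.142, -0.001, 2.89]
contact_force: [-6.7, 1.7, 12.5]
width: 0.664
grasp_force: 40.0
```

Position is good. Releasing, lifting and checking.

Call:
send_rows(rows=[0,0,-0.002,0,0,0,-0.002,0,0,0,-0.002,0,0,0,-0.002,0,0,0,-0.002,0], hand=1)

```text
time_s: 23.63
tool_pos: [0.4322, -0.0835, 0.012]
tool_rot: [3.141, -0.0, 2.89]
contact_force: [0.2, 0.1, 0.1]
width: 1.001
grasp_force: 0.0
```

Call:
send_rows(rows=[0,0,-0.06,0,0,0,-0.14,0,0,0,-0.22,0,0,0,-0.3,0,0,0,-0.3,0])

```text
time_s: 24.05
tool_pos: [0.4357, -0.0845, 0.1709]
tool_rot: [-3.141, 0.014, 2.89]
contact_force: [0.3, 0.4, 0.6]
width: 1.001
grasp_force: 0.0
```

Call:
send_rows(rows=[0,0,0,0,0,0,0,0,0,0,0,0])

```text
time_s: 24.3
tool_pos: [0.4315, -0.0834, 0.1605]
tool_rot: [3.141, -0.003, 2.89]
contact_force: [-0.8, -0.6, -1.1]
width: 0.997
grasp_force: 0.0
```

```bash
python3 - <<'E'
from h import *
d=cams.read_camera("wrist"); cv2.imwrite("pics/w10.png",d["pixels"][...,::-1])
for n,z in[("pulley_mat",.005),("pulley",.031)]:
  for q in best("wrist",n)[:2]: print(n,q["conf"],np.round(q["centre"]),*rect(d,cv2.morphologyEx(q["pixels"].astype(np.uint8),cv2.MORPH_CLOSE,np.ones((9,9))),z))
plan([(.42,.1,.18,None),(.36,.265,.18,None)])
E
```

```text
pulley_mat 0.94 [157. 328.] [433.1 -84.1] 63.4 (93.0, 92.8) [433.1 -84.3]
pulley_mat 0.25 [259. 609.] [619.5 213.7] 7.8 (191.7, 82.0) [612.8 211.2]
pulley 0.81 [186. 324.] [431.8 -85.6] 13.5 (59.7, 57.6) [431.9 -84.9]
start [431.7 -83.4 160.9] 165.57
[0.1142, 0.3494, -0.0382, -0.0] rows>= 4.6
  -> [420. 100. 180.] 165.57
[0.1984, 0.2897, -0.0, -0.0] rows>= 4.4
  -> [360. 265. 180.] 165.57
```

View pics/w10.png

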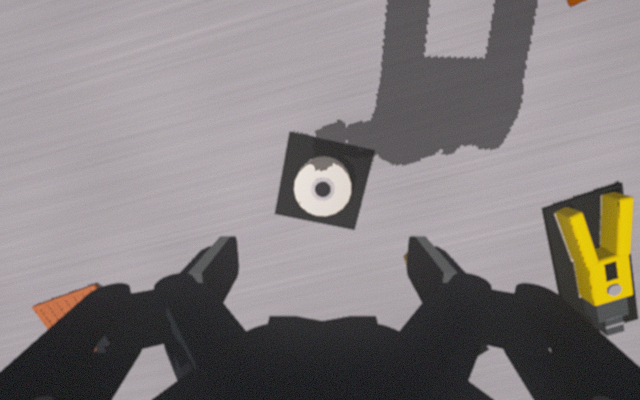

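The pulley is centred on its mat at (323,185) within about 1 mm. Now the knob.

Call:
send_rows(rows=[0.114,0.349,-0.04,0,0.114,0.349,-0.04,0,0.114,0.349,-0.04,0,0.114,0.349,-0.04,0,0.114,0.349,-0.04,0])

```text
time_s: 24.87
tool_pos: [0.4198, 0.1032, 0.1823]
tool_rot: [3.14, -0.001, 2.893]
contact_force: [0.2, -0.3, 0.8]
width: 1.005
grasp_force: 0.0
```

Call:
send_rows(rows=[0.198,0.29,0,0,0.198,0.29,0,0,0.198,0.29,0,0,0.198,0.29,0,0,0.198,0.29,0,0])

```text
time_s: 25.28
tool_pos: [0.3583, 0.2688, 0.1816]
tool_rot: [3.141, -0.002, 2.895]
contact_force: [0.7, 0.3, -0.2]
width: 0.998
grasp_force: 0.0
```

Call:
send_rows(rows=[0,0,0,0,0,0,0,0])

```text
time_s: 25.45
tool_pos: [0.3606, 0.2645, 0.1816]
tool_rot: [-3.14, -0.001, 2.891]
contact_force: [0.4, 0.2, 0.0]
width: 1.0
grasp_force: 0.0
```

```bash
python3 - <<'E'
from h import *
d=cams.read_camera("wrist"); print(readout.observe()["tool_pos"])
g=np.arange(-.1,.1,.0005); U,V=np.meshgrid(g,g,indexing="ij")
uv=proj(d,np.c_[(.367+U).ravel(),(.272+V).ravel(),np.full(U.size,.024)]).astype(np.float32).reshape(*U.shape,2)
o=cv2.remap(d["pixels"],uv[...,0],uv[...,1],1)[::-1,::-1,::-1]; cv2.imwrite("pics/k11.png",o)
for q in best("wrist","knob")[:2]: print(q["conf"],np.round(q["centre"]),*rect(d,q["pixels"],.024))
f=o[...,::-1].astype(int); m=((f[...,0]>f[...,1]*2.2)&(f[...,0]>60)).astype(np.uint8)
c=max(cv2.findContours(m,cv2.RETR_EXTERNAL,cv2.CHAIN_APPROX_NONE)[0],key=cv2.contourArea)[:,0]
(cx,cy),r=cv2.minEnclosingCircle(c); print("circ world",.467-cy*.0005,.372-cx*.0005,r/2)
v=c-[cx,cy]; th=np.degrees(np.arctan2(-v[:,0],-v[:,1])); rr=np.hypot(*v.T)  # angle from +x toward +y
k=(rr*np.exp(6j*np.radians(th))).sum(); print("lobe dir deg mod 60:",np.degrees(np.angle(k))/6)
E
```

```text
[0.36104735 0.26389999 0.18177855]
0.73 [182. 334.] [366.  273.6] -12.8 (49.8, 43.8) [366.1 273.9]
circ world 0.36750000000000005 0.275 24.331100463867188
lobe dir deg mod 60: -11.203111553945027
```

View pics/k11.png

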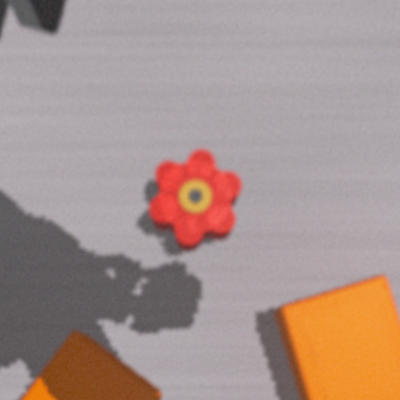

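The knob is at (195,197) in the crop, i.e. (0.3677,0.274), with lobes at about -10° and every 60°. A tool yaw of 169° therefore puts the pads across lobe pairs.

```bash
python3 - <<'E'
from h import *
plan([(.3677,.274,.06,169),(.3677,.274,.006,None)])
E
```

```text
start [361.3 263.6 181.9] 165.49
[-0.0072, 0.0234, 0.2438, -0.039] rows>= 3.1
  -> [367.7 274.   60. ] 169.0
[-0.0, -0.0, 0.108, -0.0] rows>= 1.4
  -> [367.7 274.    6. ] 169.0
```

Call:
send_rows(rows=[-0.007,0.022,0.244,-0.039,-0.007,0.022,0.244,-0.039,-0.007,0.022,0.244,-0.039,-0.007,0.022,0.244,-0.039,-0.007,0.022,0.244,-0.039])

```text
time_s: 25.97
tool_pos: [0.3665, 0.2728, 0.0594]
tool_rot: [-3.138, -0.003, 2.949]
contact_force: [0.4, -0.6, 1.0]
width: 1.004
grasp_force: 0.0
```

Call:
send_rows(rows=[0,0,0.06,0,0,0,0.1,0,0,0,0.108,0,0,0,0.108,0,0,0,0.108,0])

```text
time_s: 26.38
tool_pos: [0.3686, 0.2751, 0.0091]
tool_rot: [3.139, 0.003, 2.95]
contact_force: [0.8, -0.3, -0.5]
width: 0.999
grasp_force: 0.0
```

Call:
send_rows(rows=[0,0,0,0,0,0,0,0,0,0,0,0,0,0,0,0,0,0,0,0], hand=0, squeeze=30)

```text
time_s: 26.8
tool_pos: [0.3675, 0.2748, 0.0074]
tool_rot: [3.141, 0.001, 2.951]
contact_force: [-2.2, -1.4, 6.2]
width: 0.497
grasp_force: 30.0
```

Call:
send_rows(rows=[0,0,0,0,0,0,0,0,0,0,0,0])

```text
time_s: 27.05
tool_pos: [0.3675, 0.2748, 0.0074]
tool_rot: [3.141, 0.001, 2.951]
contact_force: [-1.5, -1.3, 5.9]
width: 0.492
grasp_force: 30.1
```

Call:
send_rows(rows=[0,0,-0.06,0,0,0,-0.14,0,0,0,-0.22,0,0,0,-0.25,0,0,0,-0.25,0])

```text
time_s: 27.47
tool_pos: [0.369, 0.2758, 0.1365]
tool_rot: [3.135, 0.007, 2.951]
contact_force: [0.6, 0.7, -0.2]
width: 0.49
grasp_force: 30.9
```

Call:
send_rows(rows=[0,0,0,0,0,0,0,0])

```text
time_s: 27.63
tool_pos: [0.3663, 0.2741, 0.1298]
tool_rot: [-3.14, -0.002, 2.951]
contact_force: [-0.4, -0.5, -1.4]
width: 0.494
grasp_force: 30.9
```

```bash
python3 - <<'E'
from h import *
d=cams.read_camera("wrist"); s=readout.observe();p=s["tool_pos"];a=s["tool_rot"][2];print(p,s["width"],s["grasp_force"])
cv2.imwrite("pics/w12.png",d["pixels"][...,::-1])
for q in best("wrist","knob")[:1]: print(q["conf"],np.round(q["centre"]),*rect(d,q["pixels"],p[2]-.007+.024))
plan([(.5,.08,.16,None),(.677,.0137,.09,None)])
E
```

```text
[0.3661258  0.2739708  0.12943743] 0.49634840048932904 30.941292643547058
0.62 [246. 324.] [363.8 273.3] -12.9 (54.7, 43.2) [363.9 273.3]
start [366.1 273.9 129.4] 169.08
[-0.1682, -0.1651, -0.0306, -0.0] rows>= 3.0
[-0.1682, -0.1651, -0.0306, -0.0] rows>= 3.0
  -> [500.  80. 160.] 169.08
[-0.1863, -0.0316, 0.07, -0.0] rows>= 2.5
[-0.1864, -0.0315, 0.07, -0.0] rows>= 2.5
  -> [677.   13.7  90. ] 169.08
```

View pics/w12.png

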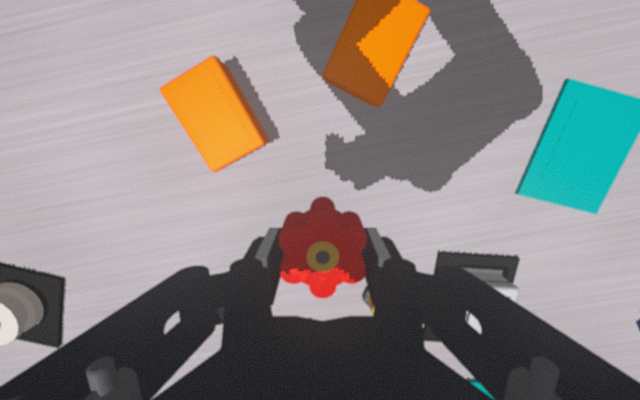

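The knob is held across its lobe pairs, with the brass insert at (323,257). Carrying it to its mat.

Call:
send_rows(rows=[-0.168,-0.165,-0.03,0,-0.168,-0.165,-0.03,0,-0.168,-0.165,-0.03,0,-0.168,-0.165,-0.03,0])

```text
time_s: 28.07
tool_pos: [0.4362, 0.1733, 0.1459]
tool_rot: [-3.14, 0.001, 2.946]
contact_force: [-0.8, 0.6, 0.4]
width: 0.493
grasp_force: 31.0
```

Call:
send_rows(rows=[-0.168,-0.165,-0.03,0,-0.168,-0.165,-0.03,0,-0.168,-0.165,-0.03,0,-0.168,-0.165,-0.03,0])

```text
time_s: 28.4
tool_pos: [0.5028, 0.0763, 0.1607]
tool_rot: [-3.14, 0.0, 2.946]
contact_force: [0.1, 0.2, 0.4]
width: 0.493
grasp_force: 31.0
```

Call:
send_rows(rows=[-0.187,-0.032,0.07,0,-0.187,-0.032,0.07,0,-0.187,-0.032,0.07,0,-0.187,-0.032,0.07,0])

```text
time_s: 28.73
tool_pos: [0.5898, 0.046, 0.1215]
tool_rot: [-3.14, -0.006, 2.949]
contact_force: [0.2, -0.9, -0.7]
width: 0.494
grasp_force: 31.0
```

Call:
send_rows(rows=[-0.187,-0.032,0.07,0,-0.187,-0.032,0.07,0,-0.187,-0.032,0.07,0,-0.187,-0.032,0.07,0,-0.187,-0.032,0.07,0])

```text
time_s: 29.15
tool_pos: [0.6773, 0.0143, 0.0893]
tool_rot: [-3.141, -0.004, 2.951]
contact_force: [0.4, 0.8, -0.4]
width: 0.498
grasp_force: 31.0
```

Call:
send_rows(rows=[0,0,0.07,0,0,0,0.12,0,0,0,0.12,0,0,0,0.12,0,0,0,0.12,0])

```text
time_s: 29.57
tool_pos: [0.6788, 0.0145, 0.034]
tool_rot: [3.141, 0.003, 2.952]
contact_force: [0.3, 0.7, 0.7]
width: 0.496
grasp_force: 31.0
```

Call:
send_rows(rows=[0,0,0,0,0,0,0,0])

```text
time_s: 29.73
tool_pos: [0.6793, 0.014, 0.0341]
tool_rot: [3.141, 0.004, 2.951]
contact_force: [-0.8, 0.5, -1.4]
width: 0.496
grasp_force: 31.0
```

```bash
python3 - <<'E'
from h import *
plan([(.6782,.0135,.0128,None)])
E
```

```text
start [679.3  14.   34.1] 169.09
[0.0021, -0.0014, 0.0425, -0.0] rows>= 0.5
  -> [678.2  13.5  12.8] 169.09
```

Call:
send_rows(rows=[0,-0.001,0.02,0,0,-0.001,0.03,0,0,-0.001,0.041,0,0,-0.001,0.041,0,0,-0.001,0.041,0])

```text
time_s: 30.15
tool_pos: [0.6781, 0.0133, 0.0119]
tool_rot: [-3.142, -0.0, 2.951]
contact_force: [-6.2, -0.4, 9.5]
width: 0.494
grasp_force: 32.7
```

Call:
send_rows(rows=[0,0,0,0,0,0,0,0])

```text
time_s: 30.32
tool_pos: [0.6781, 0.0133, 0.0119]
tool_rot: [3.142, -0.0, 2.951]
contact_force: [-5.6, 0.4, 9.3]
width: 0.493
grasp_force: 32.7
```

Call:
send_rows(rows=[0,0,-0.001,0,0,0,-0.001,0,0,0,-0.001,0,0,0,-0.001,0,0,0,-0.001,0], hand=1)

```text
time_s: 30.73
tool_pos: [0.678, 0.0134, 0.0108]
tool_rot: [3.142, -0.001, 2.951]
contact_force: [-0.0, 1.3, 0.1]
width: 1.002
grasp_force: 0.0
```

Call:
send_rows(rows=[0,0,-0.06,0,0,0,-0.14,0,0,0,-0.22,0,0,0,-0.3,0,0,0,-0.3,0])

```text
time_s: 31.15
tool_pos: [0.6815, 0.0132, 0.1728]
tool_rot: [3.139, 0.016, 2.951]
contact_force: [0.8, -0.3, 1.7]
width: 0.998
grasp_force: 0.0
```

Call:
send_rows(rows=[0,0,0,0,0,0,0,0,0,0,0,0])

```text
time_s: 31.4
tool_pos: [0.6773, 0.0134, 0.1589]
tool_rot: [-3.141, -0.004, 2.951]
contact_force: [-1.1, 0.8, -0.6]
width: 1.0
grasp_force: 0.0
```

```bash
python3 - <<'E'
from h import *
d=cams.read_camera("wrist"); cv2.imwrite("pics/w13.png",d["pixels"][...,::-1])
for n,z in[("knob_mat",.005),("knob",.029)]:
  for q in best("wrist",n)[:2]: print(n,q["conf"],np.round(q["centre"]),*rect(d,cv2.morphologyEx(q["pixels"].astype(np.uint8),cv2.MORPH_CLOSE,np.ones((9,9))),z))
plan([(.55,-.15,.25,None),(.42,-.3,.25,None)])
E
```

```text
knob_mat 0.98 [167. 331.] [678.8  13.1] -64.4 (82.5, 81.7) [678.7  12.9]
knob 0.69 [186. 321.] [677.   11.7] -9.9 (50.5, 41.8) [677.1  11.8]
start [677.6  13.4 159.4] 169.08
[0.0943, -0.1846, -0.0906, -0.0] rows>= 2.8
[0.0943, -0.1845, -0.0907, -0.0] rows>= 2.8
  -> [ 550. -150.  250.] 169.08
[0.1985, -0.3438, 0.0, -0.0] rows>= 5.0
  -> [ 420. -300.  250.] 169.08
```

View pics/w13.png

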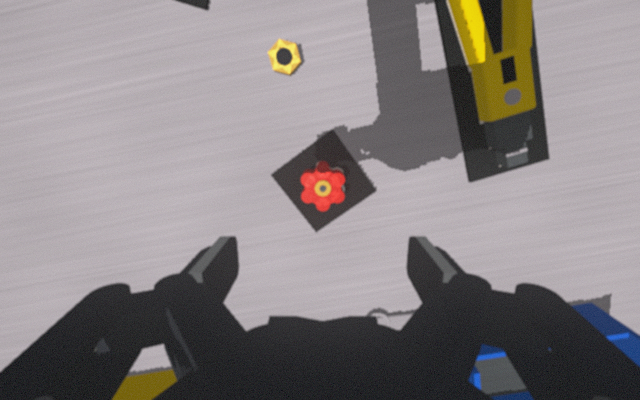

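The knob is on its mat, centred within about 2 mm, with a sliver of the lobed silhouette showing only because of the free turn. I'll move the arm clear for a final unobstructed check.

Call:
send_rows(rows=[0.14,-0.27,-0.12,0,0.14,-0.27,-0.12,0,0.14,-0.27,-0.12,0,0.14,-0.27,-0.12,0,0.14,-0.27,-0.12,0])

```text
time_s: 31.97
tool_pos: [0.582, -0.1107, 0.2248]
tool_rot: [-3.14, 0.004, 2.946]
contact_force: [0.6, -0.9, 0.6]
width: 0.995
grasp_force: 0.0
```

Call:
send_rows(rows=[0.22,-0.32,-0.06,0,0.22,-0.32,-0.06,0,0.22,-0.32,-0.06,0,0.22,-0.32,-0.06,0,0.22,-0.32,-0.06,0])

```text
time_s: 32.38
tool_pos: [0.4435, -0.2438, 0.2513]
tool_rot: [-3.141, -0.001, 2.95]
contact_force: [0.5, -1.0, -0.0]
width: 0.999
grasp_force: 0.0
```

Call:
send_rows(rows=[0.07,-0.08,0,0,0.07,-0.08,0,0,0.07,-0.08,0,0,0.07,-0.08,0,0])

```text
time_s: 32.72
tool_pos: [0.4036, -0.2749, 0.2508]
tool_rot: [3.141, -0.0, 2.95]
contact_force: [0.6, 0.2, -0.1]
width: 0.997
grasp_force: 0.0
```

```bash
python3 - <<'E'
from h import *
ref=np.load("top0.npz"),np.load("scene0.npz")
for c in("top","scene"):
  d=cams.read_camera(c)
  if c=="top": cv2.imwrite("pics/t14.png",cv2.resize(d["pixels"][100:260,150:430,::-1],(784,448),interpolation=cv2.INTER_CUBIC))
  print(c,"crimper",crfit(d,.027,.6107,.2,6.4))
  for n in("tin","pulley","knob","crimper"):
    for q in best(c,n)[:3]: print(n,round(q["conf"],2),*rect(d,q["pixels"],H[n]+.005))
E
```

```text
top crimper (array([610.8, 199.6]), np.float64(6.3), np.float64(0.045))
tin 0.87 [521.5 402.7] -15.7 (79.8, 59.4) [521.6 403.2]
tin 0.81 [283.7 194.7] 17.9 (78.7, 56.4) [283.8 195.4]
tin 0.6 [253.2 333.1] -37.2 (79.2, 55.4) [253.3 333.2]
pulley 0.65 [432.2 -84.1] -47.1 (57.1, 52.4) [431.7 -84. ]
knob 0.57 [434.5 -83.7] -47.1 (55.3, 52.5) [433.9 -83.8]
knob 0.5 [673.3  14. ] -1.8 (46.7, 36.9) [674.6  14.4]
crimper 0.7 [607.5 192.7] 3.3 (170.0, 62.2) [604.7 197.4]
scene crimper (array([609.9, 201.9]), np.float64(6.3), np.float64(0.048))
tin 0.85 [267.5 343. ] -37.9 (87.0, 72.5) [267.  342.1]
tin 0.8 [295.4 205. ] 20.3 (99.9, 58.3) [295.  205.1]
tin 0.74 [526.9 407.8] -14.2 (86.7, 59.9) [527.  407.7]
pulley 0.55 [439.  -74.4] 55.7 (77.1, 54.5) [438.8 -74.2]
knob 0.87 [680.9  20.5] 78.6 (53.9, 44.4) [680.8  20.1]
crimper 0.96 [609.8 210.9] 11.5 (176.1, 66.5) [608.4 204.9]
crimper 0.44 [437.1 -79.9] 55.7 (73.8, 51.9) [436.5 -80.2]
```

View pics/t14.png

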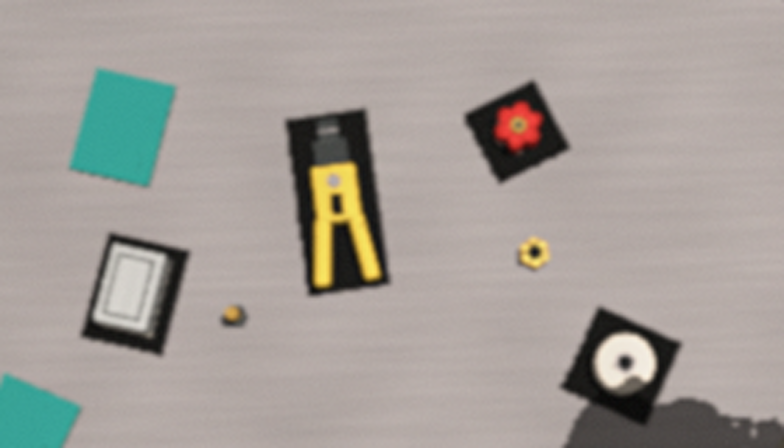

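All four things lie on their own mats, clear of the arm: tin (130,288), crimper (340,210), knob (518,125) and pulley (625,363). Offsets are about 1–2 mm, allowing for how height shifts them in the view.

```bash
python3 -c "
from workcell import ticket; print(ticket.job_done())"
```

```text
the job is handed in; nothing more can be done
None
```

The job is handed in: the crimper, tin, pulley and knob each lie released on their own mats, within about 1–2 mm of centre by the cameras, at about 33 s of the 109 s allowed; no verdict was returned.

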